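# Zero the damp meter with its probe in the check tube

## Robot

A 6-joint arm with a two-finger parallel gripper is mounted at the origin on the work surface. World frame = base frame: x ahead of the robot, y to its left, z up, the work surface at z = 0. Lengths are in m, angles in rad, forces in N, time in s.
With the tool pointing down it reaches from about 0.25 to 0.725 m from the base axis. Payload 4 kg.
Tool frame: the origin (TCP) lies midway between the tips of the shut fingers; the grasp point (between the pads) lies 19 mm behind it (bot.grip_depth is the distance from the TCP to the grasp point, in m); z points along the fingers, y is the line along which they close (so a half turn about z gives the same grasp; the last joint's range is limited). The gripper opens to 85 mm and grips with 20 to 120 N. Pads are 22 mm wide; open, the fingers measure 114 mm over their backs; the gripper's body (76 mm by 85 mm) begins 54 mm behind the grasp point. The pads swing forward as they close: fully open they stand 13 mm farther back than shut.
Start: joints at [1.226, 0.241, 0.005, 1.335, 0, 1.571], TCP at [0.169, 0.471, 0.231] pointing down, gripper open.
Joint ranges: [-2.72, 2.72], [-1.05, 1.87], [-1.09, 1.28], [-1.99, 2.15], [-1.42, 1.44], [-3.14, 3.14]. Speed limits (rad/s): [2.79, 2.79, 3.14, 3.14, 3.14, 3.14].

## Interface

Orientations are given as a unit quaternion [x, y, z, w].
In Python, from workcell import bot gives the robot as it stands.
- The arm moves only by the shell command python3 -m creep 'ROWS'. ROWS is JSON, one flat list of numbers, 5 for each row, row after row: the shift along the world's x, y, z in m, then the turn about the world's z in rad, then the finger opening in m, from 0 to 0.0854. In form: [x, y, z, twist, claw, x, y, z, twist, claw, ...]. A call has 1 to 10 rows; each row is the pose to reach, as a shift and turn from the pose commanded when the call began; what a row does not reach only later rows make up. A row lasts 1/12 s, in which the tool goes at most 41.7 mm and 7.16 degrees, less where a joint would pass 70% of its speed; a pose out of reach is approached as far as the arm can. A call with a gripper value outside its range is refused whole. The fingers move at their own pace and stop on an object; the grip force is fixed at half the most. Time passes only in rows, so rows that repeat a pose let the fingers close. It gives the time, the measured TCP pose, the force, the opening and the grip force at its end, in the units of the state.
- bot.get_obs(): the state, without advancing time (a new reading comes with each control period).
- bot.camera(name): name is "side" or "top" or "wrist"; returns a dict with "pixels" (420x560x3 uint8, red, green, blue), "camera_matrix" (3x3 intrinsics, pixels), "extrinsics" (4x4, takes a point from world to camera coordinates); the wrist camera has in their place "T_tool_cam" (4x4, takes a point from camera to tool coordinates, whose origin is the TCP and whose axes are the flange's). Camera axes: x right, y down, z forward; pixel columns grow to the right and rows downward; lengths in m; the calibration is good to about 2 mm. A picture is of the moment at which its call begins: read the wrist's pose just before it. There is no depth.
- bot.job_done(): hands the job in; it is judged then, once.
Trained networks look in the newest picture that a camera, given by its name, has taken for a name from the list of things; names that differ only in an ending like _2 or _b are one class to them, and where a whole thing is asked for, a point or a joint stands for the part that bears it (a point fixed in the world has none). Each returns a list of dicts, best first, with "score" (0 to 1); they miss things now and then, are a little off and sometimes report something else, mostly with a low value. They report only what shows in the picture. A call takes as long as a camera call. They do not tell look-alikes from the thing itself.
- bot.look_for(camera, thing): "centre" ([column, row] as shares, 0 to 1, of the picture: columns of its width, rows of its height, amid what is visible of it).
- bot.place_of(camera, thing): "centre" ([column, row] as shares, 0 to 1, of the picture: columns of its width, rows of its height: a listed point, or the origin of a listed thing).
The state is a dict: "clock": time; "joint_pos": joint angles; "joint_vel": joint speeds; "tau": joint torques, N m; "eef_pos": TCP position; "tool_rot": TCP orientation; "ft_force": force on the tool from outside, world axes, zero at the start; "ft_torque": the same for the moment, N m; "grip_width": finger opening in m; "grasp_force": force on a finger pad.
Only numpy, scipy, OpenCV 4.12 (cv2) and the standard library are available. Lean on these libraries where they do the work, as an engineer would, in place of code of your own. Each camera call takes 0.05 s, during which the arm holds its last target. There are 200 camera calls.

## Task

Get the damp meter ready for testing the stained board: pull the stopper out of the slim check tube and leave it in the foil tray, then take the probe out of its bridge stand and push its thin rod down into the tube until its collar sits on the tube's lip (the last centimetre is stiff). Only then, with the probe left in the tube, turn the meter's knob until its pointer is on the broad zero mark. Leave both mousetraps, the vinegar bottle and the detergent tub where they are.

Things in the scene. Friction and masses are not known exactly. Their poses are not given: they have to be found in the camera images.
- tube: Check tube, fixed: slim upright white plastic vial, 21 mm outside diameter, on a grey round foot 84 mm across; its flared lip (31 mm outside) is 115 mm above the board. Bore 11 mm, widening to 21 mm over the top 12 mm. A plunger in the bore yields stiffly (5 N) over the probe's last 13 mm and stays down. Origin: centre of the foot's underside; z up along the bore.
- plug: Dark rubber stopper, 68 mm long, 40 g: square head 24 x 24 mm (6 to 40 mm above the origin; x, y square to its sides), round flange 29 mm across and 6 mm thick, below it a stem 9 mm thick, 28 mm long. Starts loosely in the tube, flange on the lip. Origin: centre of the flange's underside; z towards the head.
- stand: Bridge stand of bare aluminium sheet, fixed to the board, 64 mm (x) by 70 mm (y), 105 mm high: a top plate 10 mm thick on two side walls at its +y and -y ends, open along x, with a 14 mm hole in its middle through which the probe hangs. Origin: centre of its underside.
- probe: Probe, 166 mm long, 90 g: steel rod 8 mm thick, 90 mm long, tapered tip; black collar 26 mm across (90 to 96 mm from the tip); round black handle 20 mm across (96 to 166 mm from the tip). Starts upright in the stand, collar on its top plate. Origin: the tip; z from tip to handle. Home in the tube, the collar is on the lip and the tip 25 mm above the board.
- tray: Shallow open aluminium foil tray, loose, 150 g, 160 mm (x) by 125 mm (y) outside with a narrow rim, 30 mm high, walls and floor 4 mm thick. Origin: centre of its underside.
- meter: Damp meter, fixed: grey plastic case 150 mm (x) by 130 mm (y), 44 mm high, with a white dial 120 mm across, 4 mm thick, in the middle of its top, the knob at its centre. Thin dial marks every 30 degrees; the one broad long mark, towards the case's +x, is zero. Origin: centre of its underside.
- knob_grip (a point): Grip point on the knob's axis, 70 mm above the board. The black knob is an upright bar 56 mm long, 14 mm thick, 54 to 82 mm above the board, on a disc 52 mm across; a low thin pointer at one end, and a white line on the bar's top from the middle to that end, show where it points. Site x: along the bar to the pointer; z up.
- knob (a joint): Angle of the knob's pointer from the zero mark, rad; 0 = on zero, positive = counterclockwise of it seen from above. Stays where it is left; stops at -1.9 and 1.9.
- trap_set: Set wooden mousetrap, loose bystander, 98 x 47 mm, 15 mm high, wire bow folded back. Origin: centre of its underside.
- trap_sprung: Sprung wooden mousetrap, loose bystander, 98 x 47 mm, 15 mm high, wire bow over the bait plate. Origin: centre of its underside.
- vinegar: Small glass vinegar bottle with a closed cap, loose bystander, 52 mm across, 150 mm high. Origin: centre of its underside.
- tub: Closed purple detergent tub, loose bystander, 116 x 96 mm, 103 mm high. Origin: centre of its underside.
Not all that is in view belongs to the job. What is meant by the probe is not red, and is the larger of those in its own colour. What is shaped like the tube but brown is not meant.

How it is judged:
By the outcome, as a careful person would: the job done as asked, in the order asked, and still so for the second after the job is handed in, with the robot touching nothing.
It also fails if it takes over 72 s, if anything falls off the work surface, if the arm or the gripper's body presses on something with over 40 N, if the wrist force passes 120 N, or if a joint passes its speed limit or range.

## Working session

There is one attempt and no reset: what is moved stays moved. The work goes in short steps, Python scripts to look and compute and a shell command to move; the robot and the scene stay as the last step left them, time stands still between calls to the robot, and variables do not carry over. Pictures are saved under pics/ and viewed, at most 10 in all, crops included, and the job is handed in when it is done.

```bash
ls; mkdir -p pics; cat > h.py <<'E'
import cv2,numpy as np
from workcell import bot
from scipy.spatial.transform import Rotation as R
def cam(n):
    o=bot.get_obs(); c=bot.camera(n); K=np.array(c["camera_matrix"])
    if "extrinsics" in c: E=np.array(c["extrinsics"])
    else:
        T=np.eye(4);T[:3,:3]=R.from_quat(o["tool_rot"]).as_matrix();T[:3,3]=o["eef_pos"]
        E=np.linalg.inv(T@np.array(c["T_tool_cam"]))
    return c["pixels"],K,E
def save(n,p): cv2.imwrite("pics/"+n,np.array(p)[:,:,::-1])
def at_z(uv,z,K,E):
    Rm,t=E[:3,:3],E[:3,3]; o=-Rm.T@t; d=Rm.T@np.linalg.inv(K)@[uv[0],uv[1],1]
    return o+d*(z-o[2])/d[2]
def tri(obs):
    A=[];b=[]
    for uv,K,E in obs:
        o=-E[:3,:3].T@E[:3,3];d=E[:3,:3].T@np.linalg.inv(K)@[uv[0],uv[1],1];d/=np.linalg.norm(d)
        P=np.eye(3)-np.outer(d,d);A.append(P);b.append(P@o)
    return np.linalg.lstsq(np.vstack(A),np.hstack(b),rcond=None)[0]
def proj(p,K,E):
    q=K@(E[:3,:3]@np.array(p)+E[:3,3]); return q[:2]/q[2]
E
python3 - <<'E'
from h import *
for n in("top","side"):
    p,K,E=cam(n); save(n+"0.png",p)
    print(n,"cam at",np.round(-E[:3,:3].T@E[:3,3],3))
    for t,z in dict(tube=0,plug=.115,stand=0,probe=.015,tray=0,meter=0,knob_grip=.07,vinegar=0,tub=0,trap_set=0,trap_sprung=0).items():
        for r in bot.place_of(n,t)[:4]:
            uv=np.array(r["centre"])*[560,420]; print(t,np.round(r["score"],2),np.round(uv),np.round(at_z(uv,z,K,E),3)[:2])
print(bot.get_obs()["clock"])
E
```

```text
pics
top cam at [0.471 0.017 1.108]
tube 0.76 [284. 209.] [ 0.616 -0.014]
tube 0.73 [234. 200.] [0.645 0.132]
plug 0.43 [283. 200.] [ 0.626 -0.008]
stand 0.88 [264. 263.] [0.462 0.048]
probe 0.57 [260. 296.] [0.369 0.058]
probe 0.49 [235. 254.] [0.488 0.128]
probe 0.43 [262. 263.] [0.461 0.051]
tray 0.92 [368. 235.] [ 0.536 -0.257]
tray 0.19 [264. 262.] [0.464 0.048]
meter 0.57 [185. 255.] [0.489 0.273]
knob_grip 0.77 [181. 257.] [0.481 0.269]
knob_grip 0.35 [282. 199.] [ 0.637 -0.007]
vinegar 0.67 [425. 199.] [ 0.641 -0.431]
vinegar 0.28 [136. 190.] [0.68  0.419]
tub 0.55 [136. 191.] [0.677 0.42 ]
trap_set 0.7 [348. 162.] [ 0.754 -0.207]
trap_set 0.58 [261. 263.] [0.46  0.055]
trap_set 0.35 [179. 260.] [0.473 0.29 ]
trap_sprung 0.91 [211. 155.] [0.784 0.2  ]
side cam at [0.448 1.025 0.686]
tube 0.92 [256. 233.] [ 0.617 -0.016]
tube 0.87 [237. 264.] [0.646 0.14 ]
plug 0.6 [255. 200.] [ 0.617 -0.011]
stand 0.83 [309. 251.] [0.455 0.061]
probe 0.79 [344. 250.] [0.362 0.067]
probe 0.57 [299. 263.] [0.479 0.14 ]
tray 0.78 [291. 197.] [ 0.531 -0.251]
meter 0.74 [299. 308.] [0.472 0.291]
meter 0.34 [254. 234.] [ 0.624 -0.009]
knob_grip 0.59 [297. 281.] [0.479 0.28 ]
vinegar 0.92 [267. 176.] [ 0.633 -0.409]
tub 0.93 [195. 342.] [0.683 0.418]
trap_set 0.71 [224. 198.] [ 0.759 -0.223]
trap_sprung 0.94 [178. 275.] [0.788 0.204]
1.2
```

View pictures.

```bash
python3 - <<'E'
import cv2
a=cv2.imread("pics/top0.png")[130:330,90:470];b=cv2.imread("pics/side0.png")[130:390,150:400]
cv2.imwrite("pics/t1.png",cv2.resize(a,None,fx=2.1,fy=2.1,interpolation=2));cv2.imwrite("pics/s1.png",cv2.resize(b,None,fx=2.3,fy=2.3,interpolation=2))
E
```

```text
(no output)
```

View pics/t1.png

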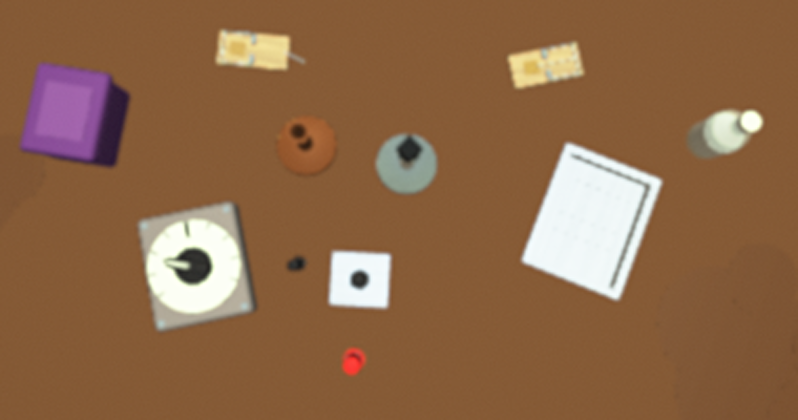

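View pics/s1.png

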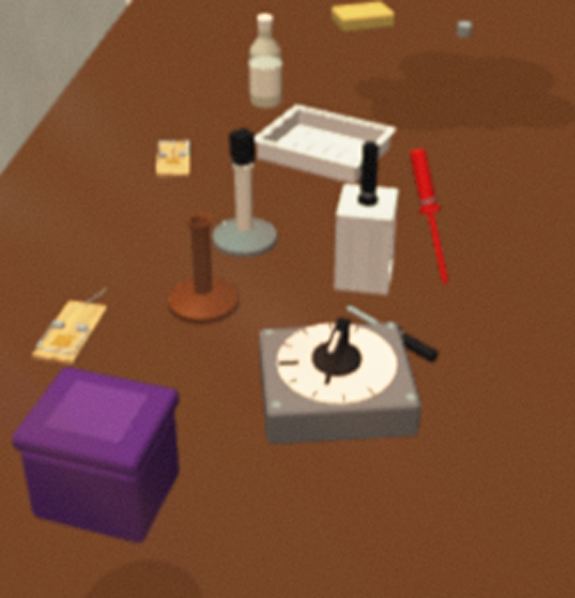

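Probe candidates, in top-view pixels: the black one in the stand (261,263), the small black one (231,256) and the red one (258,302). I choose the one in the stand. Tube candidates: the white tube with the dark plug on a grey foot (284,205) and the brown one (235,199). I choose the white tube. Next I move over them for a close check with the wrist camera.

```bash
python3 -m creep '[0.025,-0.03,0.01,0,0.085, 0.05,-0.06,0.03,0,0.085, 0.075,-0.09,0.05,0,0.085, 0.1,-0.12,0.07,0,0.085, 0.125,-0.15,0.08,0,0.085, 0.15,-0.18,0.09,0,0.085, 0.175,-0.21,0.09,0,0.085, 0.2,-0.24,0.09,0,0.085, 0.225,-0.27,0.09,0,0.085, 0.25,-0.3,0.09,0,0.085]'
python3 -m creep '[0.02,-0.03,0,0,0.085, 0.04,-0.06,0,0,0.085, 0.06,-0.09,0,0,0.085, 0.08,-0.12,0,0,0.085, 0.1,-0.15,0,0,0.085, 0.12,-0.17,0,0,0.085, 0.12,-0.17,0,0,0.085, 0.12,-0.17,0,0,0.085]'
python3 - <<'E'
from h import *
o=bot.get_obs();print(R.from_quat(o["tool_rot"]).as_matrix().round(3),o["joint_pos"])
p,K,E=cam("wrist");save("w0.png",p)
print(np.round(-E[:3,:3].T@E[:3,3],3))
for t,z in dict(tube=0,plug=.115,stand=0,probe=.015,tray=0,meter=0,knob_grip=.07).items():
    for r in bot.place_of("wrist",t)[:3]:
        uv=np.array(r["centre"])*[560,420]; print(t,np.round(r["score"],2),np.round(uv),np.round(at_z(uv,z,K,E),3)[:2])
E
```

```text
clock: 2.03
eef_pos: [0.42, 0.1688, 0.3217]
tool_rot: [0.172, 0.985, 0.0, 0.0]
ft_force: [0.3, 0.3, -0.5]
grip_width: 0.0853
grasp_force: 0.0
clock: 2.7
eef_pos: [0.5395, -0.0007, 0.3204]
tool_rot: [0.173, 0.985, -0.0, -0.001]
ft_force: [-0.1, 0.1, 0.3]
grip_width: 0.0849
grasp_force: 0.0
[[-0.94   0.341 -0.002]
 [ 0.341  0.94   0.   ]
 [ 0.002 -0.    -1.   ]] [-1.36722768e-03  3.06561076e-01  3.22665479e-01  1.58841348e+00
  2.36781710e-04  3.46204795e-01]
[0.478 0.021 0.464]
tube 0.9 [379. 213.] [0.649 0.126]
tube 0.73 [288. 224.] [ 0.617 -0.015]
tube 0.68 [293. 253.] [ 0.667 -0.023]
plug 0.68 [294. 253.] [ 0.621 -0.011]
stand 0.59 [296. 111.] [0.458 0.053]
probe 0.76 [271.  43.] [0.367 0.049]
probe 0.72 [354. 104.] [0.479 0.132]
probe 0.61 [295. 116.] [0.465 0.049]
tray 0.68 [125. 229.] [ 0.536 -0.264]
meter 0.72 [449.  72.] [0.483 0.273]
knob_grip 0.76 [480.  59.] [0.481 0.273]
```

View pics/w0.png

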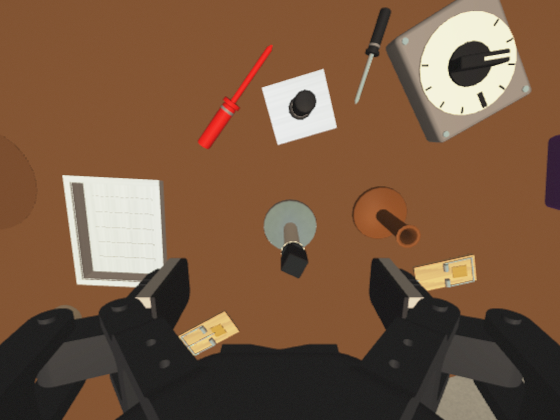

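The wrist view shows the large black probe upright in the stand at (300,103). The small black one is at (372,55) and the red one at (235,95). The dark plug is on the white tube at (294,258), and the brown tube is empty at (405,235). This confirms my choice. Next I measure the plug's position and yaw, and check how the red and small black ones lie.

```bash
python3 - <<'E'
from h import *
w,K,E=cam("wrist"); s,Ks,Es=cam("side"); t,Kt,Et=cam("top")
print("nadir",proj([.478,.021,0],K,E))
for n,a,b in(("redhandle",(205,147),(332,196)),("redtip",(271,43),(343,252)),("bltip",(356,103),(302,264)),("blend",(387,10),(338,283))):
    x=tri([(a,K,E),(b,Ks,Es)]);print(n,x.round(3),proj(x,Kt,Et).round())
c=cv2.resize(w[200:300,240:350],None,fx=3.6,fy=3.6,interpolation=2)
d=cv2.resize(w[60:160,250:350],None,fx=3.6,fy=3.6,interpolation=2)
save("c1.png",np.hstack([c,d]))
for z in(.155,.135): print(at_z((294,262),z,K,E).round(3))
E
```

```text
nadir [278.34369635 132.17841324]
redhandle [ 0.432 -0.062  0.112] [305. 274.]
redtip [ 0.362  0.052 -0.003] [263. 298.]
bltip [0.475 0.138 0.011] [232. 259.]
blend [0.38  0.207 0.013] [207. 293.]
[ 0.614 -0.009  0.155]
[ 0.623 -0.011  0.135]
```

View pics/c1.png

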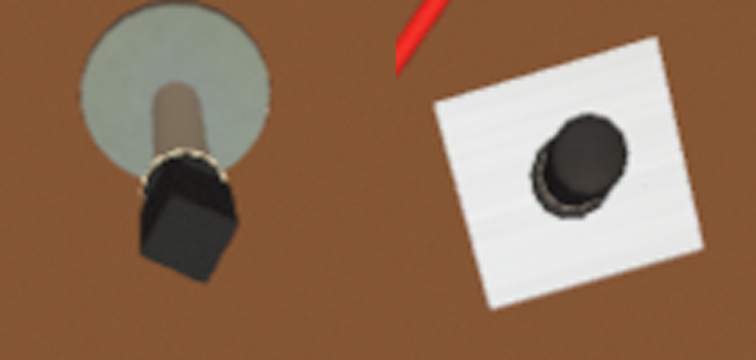

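```bash
python3 - <<'E'
from h import *
w,K,E=cam("wrist")
q=np.array([(178,193),(238,222),(207,282),(140,252)])/3.6+[240,200]
P=np.array([at_z(a,.155,K,E) for a in q]);print(P.round(4),P.mean(0).round(4))
e=np.roll(P,-1,0)-P;print(np.hypot(e[:,0],e[:,1]).round(4),np.degrees(np.arctan2(e[:,1],e[:,0])).round(1))
print("probe",at_z((303.9,103.6),.181,K,E).round(4))
s=np.array([(434,101),(658,36),(704,248),(491,310)],float);s=(s-[396,0])/3.6+[250,60]
P=np.array([at_z(a,.105,K,E) for a in s]);print(P.round(4),P.mean(0).round(4))
o=bot.get_obs();y=R.from_quat(o["tool_rot"]).as_matrix()[:,1];print("tool y",np.degrees(np.arctan2(y[1],y[0])),o["eef_pos"],o["clock"])
for t in("top","side"):
  p,K,E=cam(t); print(t,[ (round(r["score"],2),at_z(np.array(r["centre"])*[560,420],.115,K,E).round(4)[:2]) for r in bot.place_of(t,"plug")[:2]], proj([.614,-.012,.115],K,E))
E
```

```text
[[ 0.6033 -0.0108  0.155 ]
 [ 0.6186  0.0034  0.155 ]
 [ 0.6346 -0.0121  0.155 ]
 [ 0.6179 -0.0284  0.155 ]] [ 0.6186 -0.012   0.155 ]
[0.0209 0.0223 0.0233 0.0228] [  43.   -44.1 -135.7  129.8]
probe [0.4624 0.0509 0.181 ]
[[0.4269 0.0184 0.105 ]
 [0.4326 0.0888 0.105 ]
 [0.4966 0.0839 0.105 ]
 [0.4919 0.0136 0.105 ]] [0.462  0.0512 0.105 ]
tool y 70.27811868356135 [0.53887104 0.00089568 0.32146885] 3.3
top [] [284.29758464 204.43351823]
side [(0.48, array([ 0.6184, -0.0197])), (0.18, array([0.5885, 0.1649]))] [256.14604773 199.55694338]
```

```bash
python3 -m creep '[0.02,-0.004,-0.03,-0.11,0.085, 0.04,-0.008,-0.06,-0.22,0.085, 0.06,-0.012,-0.09,-0.33,0.085, 0.079,-0.014,-0.11,-0.44,0.085, 0.079,-0.014,-0.13,-0.44,0.085, 0.079,-0.014,-0.15,-0.44,0.085, 0.079,-0.014,-0.17,-0.44,0.085, 0.079,-0.014,-0.185,-0.44,0.085, 0.079,-0.014,-0.197,-0.44,0.085, 0.079,-0.014,-0.197,-0.44,0.085]'
python3 -m creep '[0,0,0,0,0.05, 0,0,0,0,0.02, 0,0,0,0,0.01, 0,0,0,0,0.01, 0,0,0,0,0.01, 0,0,0,0,0.01, 0,0,0,0,0.01, 0,0,0,0,0.01]'
python3 - <<'E'
from h import *
w,K,E=cam("wrist");save("w1.png",w)
E
```

```text
clock: 4.33
eef_pos: [0.6158, -0.0135, 0.1208]
tool_rot: [0.382, 0.924, -0.001, -0.003]
ft_force: [-0.0, 0.6, 0.8]
grip_width: 0.085
grasp_force: 0.0
clock: 5.0
eef_pos: [0.6188, -0.0134, 0.1255]
tool_rot: [0.382, 0.924, 0.0, 0.001]
ft_force: [0.8, -0.4, 4.0]
grip_width: 0.023
grasp_force: 59.3
```

View pics/w1.png

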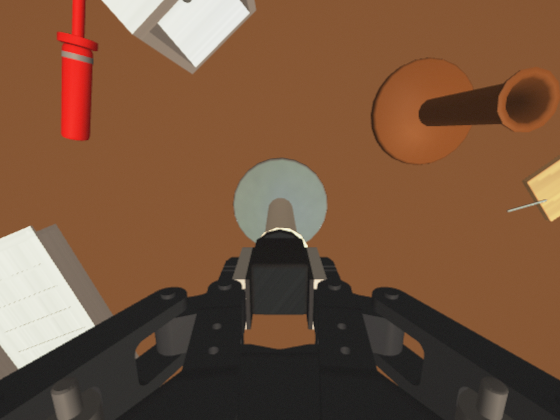

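The plug is gripped squarely: width 23 mm, pads on the head at (280,275). I lift it out and carry it over the tray.

```bash
python3 -m creep '[0,0,0.02,0,0.01, 0,0,0.045,0,0.01, 0,0,0.07,0,0.01, 0,0,0.09,0,0.01, -0.01,-0.03,0.1,0,0.01, -0.02,-0.06,0.1,0.11,0.01, -0.03,-0.09,0.1,0.21,0.01, -0.04,-0.12,0.1,0.31,0.01, -0.053,-0.155,0.1,0.42,0.01, -0.063,-0.185,0.1,0.42,0.01]'
python3 -m creep '[-0.01,-0.03,-0.02,0,0.01, -0.02,-0.06,-0.04,0,0.01, -0.02,-0.06,-0.07,0,0.01, -0.02,-0.06,-0.1,0,0.01, -0.02,-0.06,-0.1,0,0.01, -0.02,-0.06,-0.1,0,0.01]'
python3 - <<'E'
from h import *
w,K,E=cam("wrist");save("w2.png",w)
o=bot.get_obs();print(o["grip_width"],o["eef_pos"])
for t in("top","side"):
  p,K,E=cam(t); print(t,[ (round(r["score"],2),at_z(np.array(r["centre"])*[560,420],.0,K,E).round(4)[:2]) for r in bot.place_of(t,"tray")[:2]])
E
```

```text
clock: 5.88
eef_pos: [0.5535, -0.2, 0.2236]
tool_rot: [0.18, 0.984, -0.0, -0.001]
ft_force: [0.5, -0.4, -0.4]
grip_width: 0.0231
grasp_force: 61.2
clock: 6.38
eef_pos: [0.533, -0.2577, 0.1222]
tool_rot: [0.182, 0.983, 0.001, -0.003]
ft_force: [0.4, 1.0, 0.3]
grip_width: 0.0231
grasp_force: 61.2
0.022943142840552884 [ 0.53478926 -0.25816405  0.1244056 ]
top [(0.84, array([ 0.5347, -0.2563]))]
side [(0.76, array([ 0.5281, -0.2665]))]
```

View pics/w2.png

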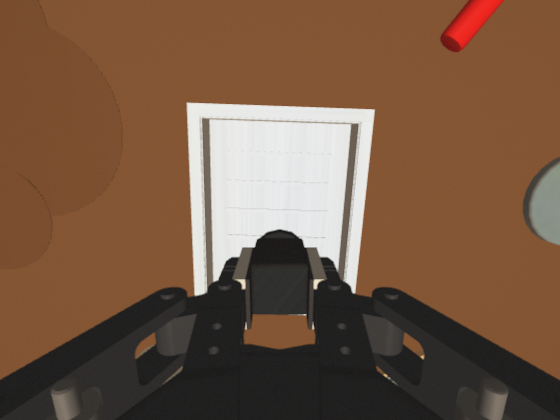

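The plug is centred over the tray, and the gripper is aligned with the tray's sides (rim from 190 to 372 px). I lower and release it.

```bash
python3 -m creep '[0,0,-0.025,0,0.01, 0,0,-0.05,0,0.01, 0,0,-0.07,0,0.01, 0,0,-0.077,0,0.01, 0,0,-0.077,0,0.01, 0,0,-0.077,0,0.03, 0,0,-0.077,0,0.045, 0,0,-0.077,0,0.045, 0,0,-0.077,0,0.045, 0,0,-0.06,0,0.045]'
python3 -m creep '[0,0,0.03,0,0.045, 0,0,0.07,0,0.045, 0,0,0.11,0,0.06, 0,0,0.15,0,0.06, 0,0,0.19,0,0.06, -0.01,0.04,0.21,0,0.06, -0.02,0.08,0.21,0,0.06, -0.02,0.12,0.21,0,0.06, -0.03,0.16,0.21,0,0.06, -0.03,0.19,0.21,0,0.06]'
python3 - <<'E'
from h import *
o=bot.get_obs();print(o["eef_pos"])
w,K,E=cam("wrist");s,_,_=cam("side");t,_,_=cam("top")
save("w3.png",np.hstack([cv2.resize(w,(480,360)),cv2.resize(t[180:280,320:420],(160,160)).repeat(1,0) if 0 else cv2.copyMakeBorder(cv2.resize(t[190:280,330:410],(320,360)),0,0,0,0,0)]))
E
```

```text
clock: 7.47
eef_pos: [0.5332, -0.2576, 0.0623]
tool_rot: [0.181, 0.983, 0.001, -0.002]
ft_force: [-0.4, 0.2, -1.1]
grip_width: 0.045
grasp_force: 0.0
clock: 8.3
eef_pos: [0.5035, -0.066, 0.2758]
tool_rot: [0.181, 0.983, 0.0, 0.001]
ft_force: [0.1, -0.5, -0.3]
grip_width: 0.0598
grasp_force: 0.0
[ 0.50354192 -0.06603167  0.27581801]
```

View pics/w3.png

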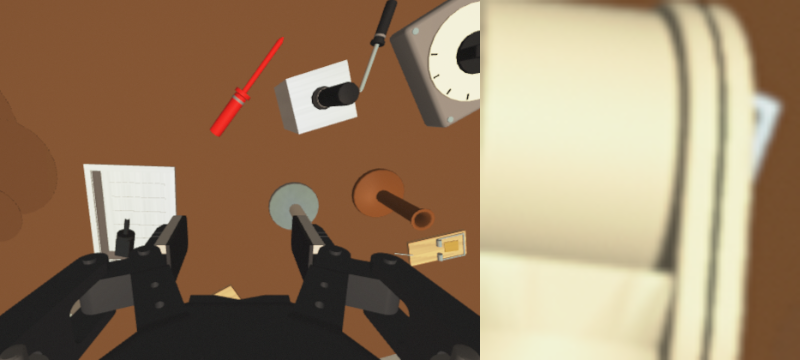

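The plug lies in the tray at (125,240). Next is the probe at (0.462, 0.051).

```bash
python3 -m creep '[-0.01,0.035,0,0,0.07, -0.02,0.07,0,0,0.07, -0.035,0.1,-0.02,0,0.07, -0.041,0.117,-0.045,0,0.07, -0.041,0.117,-0.07,0,0.07, -0.041,0.117,-0.095,0,0.07, -0.041,0.117,-0.12,0,0.07, -0.041,0.117,-0.137,0,0.07, -0.041,0.117,-0.137,0,0.07, -0.041,0.117,-0.137,0,0.07]'
python3 -m creep '[0,0,0,0,0.04, 0,0,0,0,0.01, 0,0,0,0,0.01, 0,0,0,0,0.01, 0,0,0,0,0.01, 0,0,0,0,0.01, 0,0,0,0,0.01]'
python3 - <<'E'
from h import *
w,K,E=cam("wrist");save("w4.png",w);o=bot.get_obs();print(o["eef_pos"],R.from_quat(o["tool_rot"]).as_matrix().round(3))
g=w.astype(int)
for z in(0,.115): print(proj([.6175,-.0135,z],K,E))
E
```

```text
clock: 9.28
eef_pos: [0.4639, 0.0475, 0.1371]
tool_rot: [0.182, 0.983, -0.0, -0.001]
ft_force: [0.6, -0.3, -0.3]
grip_width: 0.0699
grasp_force: 0.0
clock: 9.87
eef_pos: [0.4649, 0.0487, 0.1384]
tool_rot: [0.181, 0.983, 0.0, 0.001]
ft_force: [1.2, -0.1, 6.0]
grip_width: 0.0185
grasp_force: 58.3
[0.4649276  0.04865108 0.13841757] [[-0.934  0.357  0.003]
 [ 0.357  0.934  0.   ]
 [-0.002  0.001 -1.   ]]
[276.30003976 348.22666306]
[274.89256898 457.58112464]
```

View pics/w4.png

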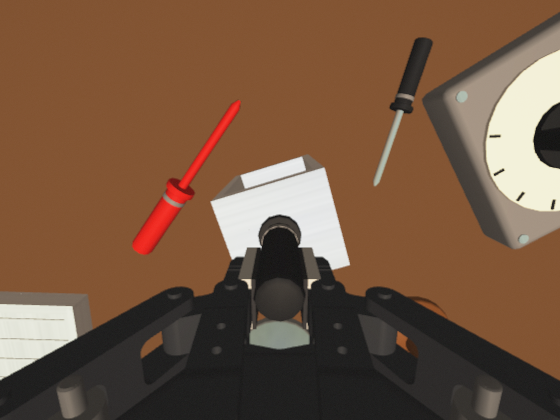

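The large black probe is gripped with its handle between the pads. I lift it clear and carry it to a hover over the tube.

```bash
python3 -m creep '[0,0,0.02,0,0.01, 0,0,0.05,0,0.01, 0,0,0.08,0,0.01, 0,0,0.11,0,0.01, 0,0,0.13,0,0.01, 0.03,-0.012,0.135,0,0.01, 0.065,-0.026,0.135,0,0.01, 0.1,-0.04,0.135,0,0.01, 0.13,-0.053,0.135,0,0.01, 0.155,-0.065,0.135,0,0.01]'
python3 -m creep '[0,0,0,0,0.01, 0,0,0,0,0.01, 0,0,0,0,0.01]'
python3 - <<'E'
from h import *
w,K,E=cam("wrist");s,Ks,Es=cam("side");t,Kt,Et=cam("top");o=bot.get_obs();print(o["eef_pos"],o["grip_width"])
print("lip proj",proj([.6175,-.0135,.115],K,E),proj([.6175,-.0135,.115],Ks,Es),proj([.6175,-.0135,.15],Ks,Es))
a=cv2.resize(w[100:260,200:360],(480,480),interpolation=2);u,v=(150,215)
b=cv2.resize(s[150:250,230:290],(288,480),interpolation=2)
save("w5.png",np.hstack([a,b]))
E
```

```text
clock: 10.75
eef_pos: [0.6205, -0.0172, 0.2712]
tool_rot: [0.181, 0.983, -0.0, -0.001]
ft_force: [0.3, 0.5, -1.9]
grip_width: 0.019
grasp_force: 59.1
clock: 11.0
eef_pos: [0.6182, -0.0163, 0.2713]
tool_rot: [0.181, 0.983, -0.0, -0.001]
ft_force: [-0.4, -0.4, -1.2]
grip_width: 0.0185
grasp_force: 59.1
[ 0.61808553 -0.01581417  0.27299156] 0.018315237982979696
lip proj [282.27314684 196.87046083] [255.00922915 199.24500588] [254.70943734 188.31318309]
```

View pics/w5.png

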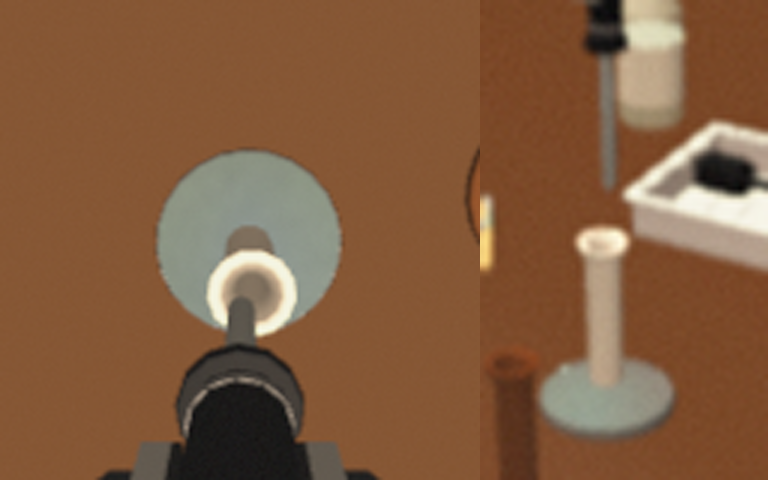

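```bash
python3 - <<'E'
from h import *
w,K,E=cam("wrist");s,Ks,Es=cam("side");o=bot.get_obs();print(o["eef_pos"])
for n,a,b,z in(("lip",(284,197.7),(255.6,200.6),.115),("tip",(280.3,199.8),(256.9,189),.1496)):
    print(n,at_z(a,z,K,E).round(4),at_z(b,z,Ks,Es).round(4),tri([(a,K,E),(b,Ks,Es)]).round(4))
# collar centre
print("collar",at_z((280,100+390/3),.1496+.09,K,E).round(4))
E
```

```text
[ 0.61834646 -0.01584516  0.27327729]
lip [ 0.6196 -0.0119  0.115 ] [ 0.6146 -0.0057  0.115 ] [ 0.6179 -0.0121  0.1118]
tip [ 0.6131 -0.0135  0.1496] [ 0.6109 -0.0107  0.1496] [ 0.6123 -0.0136  0.1483]
collar [ 0.6118 -0.0135  0.2396]
```

```bash
python3 -m creep '[0.003,0.001,-0.005,0,0.01, 0.006,0.001,-0.01,0,0.01, 0.006,0.001,-0.02,0,0.01, 0.006,0.001,-0.03,0,0.01, 0.006,0.001,-0.038,0,0.01, 0.006,0.001,-0.042,0,0.01, 0.006,0.001,-0.042,0,0.01]'
python3 - <<'E'
from h import *
o=bot.get_obs();print(o["ft_force"],o["ft_torque"])
E
python3 -m creep '[0,0,-0.005,0,0.01, 0,0,-0.01,0,0.01, 0,0,-0.015,0,0.01, 0,0,-0.015,0,0.01]'
python3 - <<'E'
from h import *
w,K,E=cam("wrist");save("w6.png",w)
o=bot.get_obs();print(o["eef_pos"],o["ft_force"],o["ft_torque"])
E
```

```text
clock: 11.83
eef_pos: [0.6241, -0.0154, 0.2284]
tool_rot: [0.181, 0.983, -0.0, -0.002]
ft_force: [0.2, -0.2, -1.9]
grip_width: 0.0189
grasp_force: 59.1
[ 0.18804572 -0.24661114 -1.86271202] [-0.00607808 -0.02982352 -0.01098609]
clock: 12.17
eef_pos: [0.6242, -0.0151, 0.2141]
tool_rot: [0.181, 0.983, 0.0, -0.001]
ft_force: [-0.7, 1.0, -2.1]
grip_width: 0.0183
grasp_force: 59.3
[ 0.62438487 -0.01515011  0.21439072] [-1.48045168  1.16377053 -3.2060266 ] [0.34087097 0.40134877 0.00702333]
```

The tip is in the bore (z about 0.091 m) with only 1–2 N sideways. I continue down.

```bash
python3 -m creep '[-0.001,0.001,-0.005,0,0.01, -0.001,0.001,-0.015,0,0.01, -0.001,0.001,-0.025,0,0.01, -0.001,0.001,-0.035,0,0.01, -0.001,0.001,-0.045,0,0.01, -0.001,0.001,-0.05,0,0.01, -0.001,0.001,-0.05,0,0.01]'
python3 - <<'E'
from h import *
o=bot.get_obs();print(o["ft_force"],o["ft_torque"])
E
python3 -m creep '[0,0,-0.004,0,0.01, 0,0,-0.008,0,0.01, 0,0,-0.011,0,0.01, 0,0,-0.014,0,0.01, 0,0,-0.014,0,0.01, 0,0,-0.014,0,0.01]'
```

```text
clock: 12.8
eef_pos: [0.6232, -0.0146, 0.1629]
tool_rot: [0.181, 0.983, -0.0, -0.001]
ft_force: [-1.1, -0.2, -2.3]
grip_width: 0.0182
grasp_force: 59.1
[-1.11519225 -0.24371708 -2.27982921] [ 0.0361161  -0.05641676 -0.02585367]
clock: 13.3
eef_pos: [0.6241, -0.0144, 0.1525]
tool_rot: [0.181, 0.983, 0.0, 0.001]
ft_force: [-2.5, 1.4, 3.8]
grip_width: 0.0186
grasp_force: 59.8
```

```bash
python3 -m creep '[0,0,-0.002,0,0.01, 0,0,-0.004,0,0.01, 0,0,-0.005,0,0.01, 0,0,-0.005,0,0.01, 0,0,-0.005,0,0.01]'
python3 -m creep '[0,0,-0.001,0,0.01, 0,0,-0.002,0,0.01, 0,0,-0.002,0,0.01, 0,0,-0.002,0,0.01]'
```

```text
clock: 13.72
eef_pos: [0.6242, -0.0143, 0.1485]
tool_rot: [0.181, 0.983, 0.0, 0.001]
ft_force: [-4.7, 0.8, 8.7]
grip_width: 0.0186
grasp_force: 60.3
clock: 14.05
eef_pos: [0.6243, -0.0143, 0.1484]
tool_rot: [0.181, 0.983, 0.0, 0.002]
ft_force: [-7.4, 1.0, 16.2]
grip_width: 0.0186
grasp_force: 61.0
```

The collar is seated: TCP z is at the computed home value, 0.1484, and the force is rising. I release and move to look at the meter.

```bash
python3 -m creep '[0,0,0.001,0,0.03, 0,0,0.001,0,0.05, 0,0,0.001,0,0.06, 0,0,0.03,0,0.07, 0,0,0.065,0,0.07, 0,0,0.1,0,0.07, 0,0,0.135,0,0.07, -0.01,0.03,0.15,0,0.07, -0.02,0.06,0.15,0,0.07, -0.03,0.09,0.15,0,0.07]'
python3 -m creep '[-0.012,0.035,0,0,0.07, -0.024,0.07,0,0,0.07, -0.036,0.105,0,0,0.07, -0.05,0.14,0,0,0.07, -0.06,0.165,0,0,0.07, -0.06,0.165,0,0,0.07]'
python3 - <<'E'
from h import *
w,K,E=cam("wrist");save("w7.png",w);print(bot.get_obs()["eef_pos"])
for t,z in(("knob_grip",.07),("meter",0),("probe",.025),("tube",0)):
    for r in bot.place_of("wrist",t)[:2]:
        uv=np.array(r["centre"])*[560,420]; print(t,np.round(r["score"],2),np.round(uv),np.round(at_z(uv,z,K,E),4)[:2])
u,v=proj([.481,.272,.07],K,E).astype(int);print(u,v)
x0=max(0,u-110);y0=max(0,v-100);print(x0,y0)
m=cv2.resize(w[y0:v+100,x0:u+110],None,fx=2.2,fy=2.2,interpolation=2)
s,Ks,Es=cam("side");b=cv2.resize(s[140:250,230:300],(int(70*m.shape[0]/110),m.shape[0]),interpolation=2)
f=np.hstack([m,b]);print(m.shape,f.shape);save("f.png",f)
E
```

```text
clock: 14.88
eef_pos: [0.5951, 0.076, 0.2956]
tool_rot: [0.182, 0.983, 0.001, 0.002]
ft_force: [1.1, 0.1, -0.7]
grip_width: 0.0701
grasp_force: 0.0
clock: 15.38
eef_pos: [0.5321, 0.2455, 0.2936]
tool_rot: [0.178, 0.984, 0.001, -0.001]
ft_force: [0.5, -0.4, -0.6]
grip_width: 0.0699
grasp_force: 0.0
[0.53316471 0.24321898 0.2936706 ]
knob_grip 0.6 [287. 135.] [0.4783 0.2751]
meter 0.68 [284. 139.] [0.4827 0.2707]
meter 0.32 [424. 225.] [0.6754 0.4251]
probe 0.98 [196. 174.] [0.4837 0.1417]
probe 0.81 [ 96. 114.] [0.3674 0.0533]
tube 0.97 [149. 284.] [ 0.6175 -0.0086]
tube 0.87 [235. 272.] [0.6469 0.1275]
285 138
175 38
(440, 484, 3) (440, 764, 3)
```

View pics/f.png

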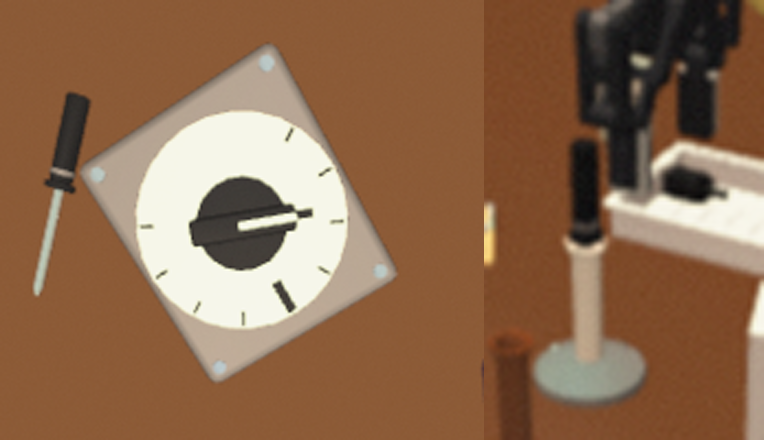

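The side inset shows the probe seated with its collar on the lip. The dial centre is at crop (243,219), the zero mark at (285,297), the pointer at (310,213) and the bar-top line from (240,226) to (298,215). I turn these into world angles.

```bash
cat >> h.py <<'E'
E
python3 - <<'E'
from h import *
w,K,E=cam("wrist")
f=lambda u,v,z: at_z((u/2.2+175,v/2.2+38),z,K,E)
c=f(243,219,.048);a=lambda p,q:np.degrees(np.arctan2(*(q-p)[1::-1])).round(1)
print("centre",c,"corners mean",np.mean([f(*q,.044) for q in((270,43),(80,168),(217,382),(397,273))],0))
print("zero",a(c,f(285.5,296.5,.048)),a(f(279,284,.048),f(292,309,.048)))
print("pointer",a(c,f(310,213,.054)),"line",a(f(240,226,.082),f(298,215,.082)))
g=w[38:238,175:395].astype(np.uint8)
# refine: dark blobs on dial
hsv=cv2.cvtColor(g,cv2.COLOR_RGB2GRAY);n,l,st,ce=cv2.connectedComponentsWithStats((hsv<100).astype(np.uint8))
for i in range(1,n):
    p=at_z(ce[i]+[175,38],.048,K,E)
    if 15<st[i,4]<300 and np.hypot(*(p-c)[:2])<.06: print(st[i],p.round(4),a(c,p))
cc=[f(270,43,.044),f(80,168,.044),f(217,382,.044),f(397,273,.044)]
print("case edges",a(cc[0],cc[1]),a(cc[1],cc[2]),a(cc[3],cc[2]),a(cc[0],cc[3]))
y=R.from_quat(bot.get_obs()["tool_rot"]).as_matrix()[:,1];print("tool y",a(np.zeros(3),y),bot.get_obs()["joint_pos"],bot.get_obs()["eef_pos"])
E
```

```text
centre [0.48337096 0.26654972 0.048     ] corners mean [0.48499927 0.26521998 0.044     ]
zero 8.7 7.5
pointer 74.2 line 79.5
[140  91   6   4  17] [0.4893 0.3066 0.048 ] 81.6
[128 124  10  13  47] [0.529  0.2799 0.048 ] 16.3
case edges -79.9 10.6 -79.0 10.9
tool y 69.0 [ 4.20997620e-01  4.04991904e-01  3.97202406e-01  1.56309351e+00
 -2.33285101e-04  7.87892838e-01] [0.53466064 0.23932723 0.29414577]
```

```bash
cat > m.py <<'E'
from h import *
def rect(w,K,E,z,c,s=.0003,n=440): # world-aligned ortho view: col=+x, row=+y
    H=[]; q=np.float32([[0,0],[n,0],[n,n],[0,n]])
    P=np.float32([proj([c[0]+(a-n/2)*s,c[1]+(b-n/2)*s,z],K,E) for a,b in q])
    return cv2.warpPerspective(w,cv2.getPerspectiveTransform(P,q),(n,n))
def dial(n="wrist",c=(.482,.27)):
    w,K,E=cam(n); s=.0003
    g=rect(w,K,E,.048,c); b=(g.min(2)>190).astype(np.uint8)
    m=cv2.morphologyEx(b,cv2.MORPH_OPEN,np.ones((5,5)))
    k,l,st,ce=cv2.connectedComponentsWithStats(m); i=1+np.argmax(st[1:,4])
    h=cv2.convexHull(np.argwhere(l==i)[:,::-1].astype(np.int32)); (cx,cy),(a1,a2),_=cv2.fitEllipse(h)
    print("dial centre",c[0]+(cx-220)*s,c[1]+(cy-220)*s,"diam",a1*s,a2*s)
    gr=cv2.cvtColor(g,cv2.COLOR_RGB2GRAY);Y,X=np.mgrid[:440,:440];r=np.hypot(X-cx,Y-cy)*s
    k,l,st,ce=cv2.connectedComponentsWithStats(((gr<150)&(r<.057)&(r>.030)).astype(np.uint8))
    for i in range(1,k):
        if st[i,4]>12:
            M=l==i; print("blob area",st[i,4],"r %.3f-%.3f"%(r[M].min(),r[M].max()),"ang",np.degrees(np.arctan2(ce[i][1]-cy,ce[i][0]-cx)).round(1))
    C=np.array([c[0]+(cx-220)*s,c[1]+(cy-220)*s])
    t=rect(w,K,E,.082,C); tb=((t.min(2)>150)&(np.hypot(X-220,Y-220)*s<.03)).astype(np.uint8)
    k,l,st,ce=cv2.connectedComponentsWithStats(tb)
    for i in range(1,k):
        if st[i,4]>60:
            p=np.argwhere(l==i)[:,::-1].astype(np.float32); d=cv2.fitLine(p,2,0,.01,.01).ravel()
            sg=np.sign((ce[i]-220)@d[:2]) or 1
            print("white area",st[i,4],"ctr m",((ce[i]-220)*s).round(4),"line ang",np.degrees(np.arctan2(sg*d[1],sg*d[0])).round(1),"size",st[i,2:4]*s)
    return g,t
if __name__=="__main__":
    dial(); o=bot.get_obs();print(o["eef_pos"],o["clock"])
E
python3 -m creep '[0,0,0,0,0.07, 0,0,0,0,0.07]'; python3 m.py; python3 -c "
import m; m.dial('top')"
```

```text
clock: 15.9
eef_pos: [0.5344, 0.2397, 0.2943]
tool_rot: [0.182, 0.983, -0.0, 0.0]
ft_force: [0.1, -0.5, 0.4]
grip_width: 0.0701
grasp_force: 0.0
dial centre 0.4820988037109375 0.27071636352539064 diam 0.11930464782714843 0.11945526123046873
blob area 42 r 0.052-0.056 ang -79.1
blob area 72 r 0.051-0.057 ang -109.2
blob area 13 r 0.053-0.055 ang -49.1
blob area 43 r 0.051-0.057 ang -19.2
blob area 1022 r 0.039-0.057 ang 10.9
blob area 62 r 0.030-0.031 ang 68.6
blob area 65 r 0.030-0.032 ang 86.2
blob area 381 r 0.032-0.040 ang 78.8
blob area 37 r 0.053-0.056 ang 40.9
blob area 14 r 0.052-0.054 ang 130.9
blob area 20 r 0.055-0.057 ang 130.8
blob area 66 r 0.051-0.057 ang 71.0
blob area 20 r 0.051-0.053 ang 100.8
blob area 39 r 0.054-0.057 ang 101.0
white area 11818 ctr m [0.0014 0.0019] line ang -14.4 size [0.0597 0.0597]
[0.53435444 0.23985174 0.29432135] 15.95
dial centre 0.4838056900024414 0.2713712173461914 diam 0.11906828613281249 0.11916842651367186
blob area 11257 r 0.033-0.057 ang -1.9
blob area 13 r 0.030-0.032 ang 72.4
white area 11175 ctr m [0.0006 0.0113] line ang 175.6 size [0.0597 0.0546]
```

Zero is at 10.9° world and the pointer is at 78.8°, so the knob reads about +68°. I turn the tool by +1.742 rad (which keeps joint 6 in range), go down and grip the bar.

```bash
python3 -m creep '[-0.01,0.006,0,0.12,0.07, -0.02,0.012,0,0.24,0.07, -0.03,0.018,0,0.36,0.07, -0.04,0.024,0,0.48,0.07, -0.052,0.031,0,0.6,0.07, -0.052,0.031,0,0.72,0.07, -0.052,0.031,0,0.84,0.07, -0.052,0.031,-0.02,0.96,0.07, -0.052,0.031,-0.04,1.08,0.07, -0.052,0.031,-0.06,1.2,0.07]'
python3 -m creep '[0,0,-0.02,0.12,0.07, 0,0,-0.04,0.24,0.07, 0,0,-0.05,0.36,0.07, 0,0,-0.06,0.48,0.07, 0,0,-0.07,0.542,0.07, 0,0,-0.07,0.542,0.07, 0,0,-0.07,0.542,0.07]'
python3 - <<'E'
from h import *
o=bot.get_obs();y=R.from_quat(o["tool_rot"]).as_matrix()[:,1];print(o["eef_pos"],np.degrees(np.arctan2(y[1],y[0])),o["joint_pos"][5])
E
```

```text
clock: 16.83
eef_pos: [0.4823, 0.2716, 0.2342]
tool_rot: [-0.408, 0.913, 0.0, 0.001]
ft_force: [0.2, 0.6, 0.1]
grip_width: 0.0698
grasp_force: 0.0
clock: 17.42
eef_pos: [0.4817, 0.2713, 0.164]
tool_rot: [-0.635, 0.773, 0.0, -0.001]
ft_force: [0.2, 0.5, 0.0]
grip_width: 0.0698
grasp_force: 0.0
[0.48170598 0.27125362 0.1639855 ] 168.79506957584712 -0.8623690105544191
```

Aligned at 168.8° and centred. I go down 0.107 m, then close.

```bash
python3 -m creep '[0,0,-0.025,0,0.07, 0,0,-0.05,0,0.07, 0,0,-0.075,0,0.07, 0,0,-0.095,0,0.07, 0,0,-0.107,0,0.07, 0,0,-0.107,0,0.07]'
python3 -m creep '[0,0,0,0,0.05, 0,0,0,0,0.03, 0,0,0,0,0.005, 0,0,0,0,0.005, 0,0,0,0,0.005, 0,0,0,0,0.005, 0,0,0,0,0.005]'
```

```text
clock: 17.92
eef_pos: [0.4806, 0.2707, 0.0552]
tool_rot: [-0.635, 0.773, 0.0, -0.002]
ft_force: [-0.7, 0.2, 0.1]
grip_width: 0.0701
grasp_force: 0.0
clock: 18.5
eef_pos: [0.482, 0.2722, 0.0588]
tool_rot: [-0.635, 0.772, 0.0, 0.001]
ft_force: [-3.2, 0.5, 4.6]
grip_width: 0.013
grasp_force: 59.7
```

```bash
python3 -m creep '[0,0,0,-0.12,0.005, 0,0,0,-0.24,0.005, 0,0,0,-0.36,0.005, 0,0,0,-0.48,0.005, 0,0,0,-0.6,0.005, 0,0,0,-0.72,0.005, 0,0,0,-0.84,0.005, 0,0,0,-0.95,0.005, 0,0,0,-1.05,0.005, 0,0,0,-1.12,0.005]'
python3 -m creep '[0,0,0,-0.065,0.005, 0,0,0,-0.065,0.005, 0,0,0,-0.065,0.005, 0,0,0,-0.065,0.005]'
python3 - <<'E'
from h import *
o=bot.get_obs();y=R.from_quat(o["tool_rot"]).as_matrix()[:,1];print(o["eef_pos"],np.degrees(np.arctan2(y[1],y[0])),o["ft_torque"])
E
```

```text
clock: 19.33
eef_pos: [0.4823, 0.2719, 0.0589]
tool_rot: [-0.126, 0.992, 0.0, 0.001]
ft_force: [-2.2, -1.4, 5.3]
grip_width: 0.013
grasp_force: 59.7
clock: 19.67
eef_pos: [0.4823, 0.2719, 0.0589]
tool_rot: [-0.096, 0.995, 0.0, 0.001]
ft_force: [-2.9, -1.4, 5.5]
grip_width: 0.0124
grasp_force: 59.7
[0.48226608 0.27186254 0.05885387] 101.00046705926795 [-0.17109526  0.38671806 -0.09346763]
```

```bash
python3 -m creep '[0,0,0,0,0.03, 0,0,0,0,0.05, 0,0,0,0,0.07, 0,0,0,0,0.07, 0,0,0.04,0,0.07, 0,0,0.08,0,0.07, 0,0,0.12,0,0.07, 0.02,0.005,0.16,0,0.07, 0.04,0.01,0.2,0,0.07, 0.06,0.012,0.235,0,0.07]'
python3 -m creep '[0,0,0,0,0.07, 0,0,0,0,0.07, 0,0,0,0,0.07, 0,0,0,0,0.07]'
python3 m.py
```

```text
clock: 20.5
eef_pos: [0.5394, 0.2836, 0.2902]
tool_rot: [-0.096, 0.995, 0.0, 0.001]
ft_force: [1.6, 0.6, 0.6]
grip_width: 0.0701
grasp_force: 0.0
clock: 20.83
eef_pos: [0.5381, 0.2827, 0.2855]
tool_rot: [-0.096, 0.995, -0.001, -0.002]
ft_force: [0.4, -0.8, -0.4]
grip_width: 0.0698
grasp_force: 0.0
dial centre 0.4820607955932617 0.2706906372070313 diam 0.11928163146972655 0.1193892608642578
blob area 58 r 0.051-0.057 ang -79.2
blob area 67 r 0.052-0.057 ang -109.1
blob area 15 r 0.055-0.057 ang -48.9
blob area 43 r 0.053-0.057 ang -19.0
blob area 53 r 0.030-0.031 ang 1.7
blob area 1310 r 0.032-0.057 ang 10.9
blob area 56 r 0.030-0.031 ang 20.1
blob area 62 r 0.052-0.056 ang 40.9
blob area 66 r 0.051-0.057 ang 130.9
blob area 66 r 0.051-0.057 ang 70.9
blob area 78 r 0.052-0.057 ang 100.8
white area 11870 ctr m [0.002  0.0001] line ang -80.2 size [0.0597 0.0597]
[0.53798141 0.28269595 0.28542454] 20.8833
```

```bash
python3 - <<'E'
from h import *
p,K,E=cam("side")
for t,z in(("probe",.025),("plug",.01),("tray",0),("trap_set",0),("vinegar",0),("tub",0)):
    print(t,[(round(r["score"],2),at_z(np.array(r["centre"])*[560,420],z,K,E).round(3)[:2]) for r in bot.place_of("side",t)[:3]])
print(bot.job_done())
E
```

```text
probe [(0.62, array([0.363, 0.065])), (0.42, array([0.476, 0.162]))]
plug [(0.43, array([ 0.561, -0.333]))]
tray [(0.91, array([ 0.529, -0.257]))]
trap_set [(0.77, array([ 0.758, -0.213]))]
vinegar []
tub [(0.91, array([0.683, 0.418]))]
the job is handed in; nothing more can be done
None
```

I handed the job in at about 21 s: the stopper is in the foil tray, the probe's collar sits on the tube's lip, and the pointer then went onto the zero mark, measured level with it at 10.9°; I steered clear of the mousetraps, bottle and tub, but the final check found only one trap and the tub in place.

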